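# Stand up, collapse and lid the telescopic panel props

## Robot

A 6-joint arm with a two-finger parallel gripper is mounted at the origin on a cart in front of the work surface, level with it; the furniture and walls round the work are solid. World frame = base frame: x ahead of the robot, y to its left, z up, the work surface at z = 0. Lengths are in mm, angles in rad, forces in N, time in s.
With the tool pointing down it reaches from about 325 to 900 mm from the base axis. Payload 6.1 kg.
Tool frame: the origin (TCP) lies at the very end of the fingers, on their centre line; the grasp point (between the pads) lies 19 mm behind it; z points along the fingers, y is the line along which they close (so a half turn about z gives the same grasp; the last joint's range is limited). The gripper opens to 85 mm and grips with 20 to 120 N. Pads are 22 mm wide; open, the fingers measure 114 mm over their backs; the gripper's body (76 mm by 85 mm) begins 54 mm behind the grasp point. The pads swing forward as they close: fully open they stand 13 mm farther back than shut.
Start: joints at [1.174, 0.22, 1.526, -0, 1.395, -0.126], TCP at [167.188, 602.216, 231.3] pointing down, gripper open.
Joint ranges: [-2.98, 2.98], [-0.91, 2.08], [0.09, 2.57], [-1.24, 4.39], [0.2, 2.65], [-2.68, 2.68]. Speed limits (rad/s): [2.57, 2.57, 3.01, 3.14, 3.14, 3.14].

## Interface

Orientations are given as a unit quaternion [w, x, y, z].
In Python, from plant import manip, eyes gives the robot as it stands.
- The arm moves only by the tool play_rows, never from a script. Its argument "targets" is a list of rows, each a list of 2 entries, a list of its own where there are three numbers: the shift along the world's x, y, z in mm, then the turn, a rotation vector about the world's x, y, z in degrees. In form: [[[x, y, z], [wx, wy, wz]], ...]. A call has 1 to 12 rows; each row is the pose to reach, as a shift and turn from the pose commanded when the call began; what a row does not reach only later rows make up. A row lasts 1/12 s, in which the tool goes at most 41.7 mm and 7.16 degrees, less where a joint would pass 70% of its speed; a pose out of reach is approached as far as the arm can. A call with a gripper value outside its range is refused whole. "jaw" is the finger opening in mm, from 0 to 85.4, set as the call begins (left out, the last holds). The fingers move at their own pace and stop on an object; "newtons" is the grip in N (left out, the last holds). Time passes only in rows, so rows that repeat a pose let the fingers close. It gives the time, the measured TCP pose, the force, the opening and the grip force at its end, in the units of the state.
- manip.sense(): the state, without advancing time (a new reading comes with each control period).
- eyes.read_camera(name): name is "scene" or "side" or "wrist"; returns (picture, depth): 384x512x3 uint8, blue, green, red; 384x512 float32, mm along the optical axis (not along the pixel's ray), 0 where there is no reading.
- eyes.get_calibration(name): a dict with "intrinsics" (3x3 intrinsics, pixels), "k1" (the pictures are not rectified: a ray, as slopes to the right and down, at radius r is drawn at 1 + k1 r^2 times it, then the intrinsics apply), "R" (3x3) and "t" (3): a world point X has camera coordinates R X + t. Camera axes: x right, y down, z forward; pixel columns grow to the right and rows downward; lengths in mm; the calibration is good to about 2 mm. A picture is of the moment at which its call begins: read the wrist's pose just before it. get_calibration takes no time and is no camera call; for the wrist camera it gives the pose at the moment of the call.
- manip.job_done(): hands the job in; it is judged then, once.
Trained networks look in the newest picture that a camera, given by its name, has taken for a name from the list of things; names that differ only in an ending like _2 or _b are one class to them, and where a whole thing is asked for, a point or a joint stands for the part that bears it (a point fixed in the world has none). Each returns a list of dicts, best first, with "p" (0 to 1); they miss things now and then, are a little off and sometimes report something else, mostly with a low value. They report only what shows in the picture. A call takes as long as a camera call.
- eyes.boxes_of(camera, thing): "point" ([x, y, z] in mm, in world coordinates, good to about 4 mm: the middle of the surface that is visible of it).
The state is a dict: "clock": time; "joints": joint angles; "dq": joint speeds; "joint_torque": joint torques, N m; "tcp_pos": TCP position; "eef_rot": TCP orientation; "ft_force": force on the tool from outside, world axes, zero at the start; "torque": the same for the moment, N m; "opening": finger opening in mm; "finger_force": force on a finger pad.
Only numpy, scipy, OpenCV 4.12 (cv2) and the standard library are available. Lean on these libraries where they do the work, as an engineer would, in place of code of your own. Each camera call takes 0.05 s, during which the arm holds its last target. There are 200 camera calls.

## Task

Tip each telescopic prop that leans in the blue bin upright where it is, without lifting it out of the bin, and push it together fully home, the inner tube first and then the middle one, so that it stands collapsed below the rim. When all of them are standing collapsed, put the lid squarely on the bin so that it sits down flat on the rim, and leave the other tools where they lie.

Things in the scene. Friction and masses are not known exactly. Their poses are not given: they have to be found in the camera images.
- bin: blue open bin, fixed; origin under its centre on the bench, z up, long side along y, far wall (away from the robot) on +x. Outside 130 (x) x 262 (y) x 136 mm high, walls 5, floor 6 mm thick; inside 120 x 252 mm. Three dividers (4 mm thick, 64 mm tall above the floor) make four 60 mm wide lanes centred at y = -96, -32, +32, +96 mm
- lid_handle (a point): centre of the black bar handle (18 mm wide along x, 110 long along y, 18 thick) of the loose blue lid, which lies handle up on the bench at the left, standing on its lip, long side roughly along world x. Axes as the lid's, z up. The plate's underside is 38 mm below this point, its top 33 mm below
- lid: the lid, 0.25 kg; origin at the centre of its plate's underside. Plate 138 (x) x 270 (y) x 5 mm; below it a locating lip 7 mm deep, 112 x 244 mm outside, that drops inside the bin's walls (4 mm play all round). Fits either way round; the lid's y goes along the bin's y
- prop1_knob (a point): centre of the black knob (26 mm across, 14 tall) on top of the inner tube of the red telescopic prop; z = the prop's axis, foot to knob. May be absent. From the foot: outer tube 34 mm across, middle 25 (collar 29 at its top), inner 16, knob. 225 mm long pulled out, 125 mm with both tubes home; 0.33 kg
- prop1_foot (a point): centre of the underside of the red prop's rubber foot disc (56 mm across, 6 thick); z = the prop's axis, foot to knob. At the start it stands in a lane of the bin, foot in the corner by the far wall, leaning about 36 degrees towards the robot over the near (-x) rim, so that the knob juts out above the rim
- prop1_inner (a joint): how far its inner tube is pushed into the middle tube, m: 0 pulled out, 0.045 fully home (knob on the collar). Stiff friction, about 3.5 N, no spring: stays where left
- prop1_middle (a joint): how far its middle tube is pushed into the outer tube, m: 0 pulled out, 0.055 fully home (collar on the outer tube's mouth). Stiff friction, about 8 N, so a push on the knob moves the inner tube first; stays where left
- prop2_knob (a point): centre of the black knob (26 mm across, 14 tall) on top of the inner tube of the yellow telescopic prop; z = the prop's axis, foot to knob. May be absent. From the foot: outer tube 34 mm across, middle 25 (collar 29 at its top), inner 16, knob. 225 mm long pulled out, 125 mm with both tubes home; 0.33 kg
- prop2_foot (a point): centre of the underside of the yellow prop's rubber foot disc (56 mm across, 6 thick); z = the prop's axis, foot to knob. At the start it stands in a lane of the bin, foot in the corner by the far wall, leaning about 36 degrees towards the robot over the near (-x) rim, so that the knob juts out above the rim
- prop2_inner (a joint): how far its inner tube is pushed into the middle tube, m: 0 pulled out, 0.045 fully home (knob on the collar). Stiff friction, about 3.5 N, no spring: stays where left
- prop2_middle (a joint): how far its middle tube is pushed into the outer tube, m: 0 pulled out, 0.055 fully home (collar on the outer tube's mouth). Stiff friction, about 8 N, so a push on the knob moves the inner tube first; stays where left
- prop3_knob (a point): centre of the black knob (26 mm across, 14 tall) on top of the inner tube of the green telescopic prop; z = the prop's axis, foot to knob. May be absent. From the foot: outer tube 34 mm across, middle 25 (collar 29 at its top), inner 16, knob. 225 mm long pulled out, 125 mm with both tubes home; 0.33 kg
- prop3_foot (a point): centre of the underside of the green prop's rubber foot disc (56 mm across, 6 thick); z = the prop's axis, foot to knob. At the start it stands in a lane of the bin, foot in the corner by the far wall, leaning about 36 degrees towards the robot over the near (-x) rim, so that the knob juts out above the rim
- prop3_inner (a joint): how far its inner tube is pushed into the middle tube, m: 0 pulled out, 0.045 fully home (knob on the collar). Stiff friction, about 3.5 N, no spring: stays where left
- prop3_middle (a joint): how far its middle tube is pushed into the outer tube, m: 0 pulled out, 0.055 fully home (collar on the outer tube's mouth). Stiff friction, about 8 N, so a push on the knob moves the inner tube first; stays where left
- prop4_knob (a point): centre of the black knob (26 mm across, 14 tall) on top of the inner tube of the white telescopic prop; z = the prop's axis, foot to knob. May be absent. From the foot: outer tube 34 mm across, middle 25 (collar 29 at its top), inner 16, knob. 225 mm long pulled out, 125 mm with both tubes home; 0.33 kg
- prop4_foot (a point): centre of the underside of the white prop's rubber foot disc (56 mm across, 6 thick); z = the prop's axis, foot to knob. At the start it stands in a lane of the bin, foot in the corner by the far wall, leaning about 36 degrees towards the robot over the near (-x) rim, so that the knob juts out above the rim
- prop4_inner (a joint): how far its inner tube is pushed into the middle tube, m: 0 pulled out, 0.045 fully home (knob on the collar). Stiff friction, about 3.5 N, no spring: stays where left
- prop4_middle (a joint): how far its middle tube is pushed into the outer tube, m: 0 pulled out, 0.055 fully home (collar on the outer tube's mouth). Stiff friction, about 8 N, so a push on the knob moves the inner tube first; stays where left
- grease_tin: yellow grease tin, 68 mm across, 72 mm tall, a bystander; origin under its centre
- spanner_13: steel spanner lying flat between the robot and the bin, 188 mm long, a bystander; origin under its centre
- pliers: red-handled pliers lying flat, 168 mm long, a bystander; origin under its centre

How it is judged (in metres and radians):
On the way, in this order (a step that is already met when the one before it is completed fails the run):
1. every prop stands upright in the bin with both tubes home, the lid still off (angle between each of prop1_foot, prop2_foot, prop3_foot, prop4_foot's own z axis and vertical below 0.08 rad and value of joint each of prop1_inner, prop2_inner, prop3_inner, prop4_inner above 0.041 m and value of joint each of prop1_middle, prop2_middle, prop3_middle, prop4_middle above 0.05 m and z of prop1_foot in the frame of bin between 0 and 0.012 m and x of prop1_foot in the frame of bin between -0.06 and 0.06 m and y of prop1_foot in the frame of bin between -0.126 and 0.126 m and z of prop2_foot in the frame of bin between 0 and 0.012 m and x of prop2_foot in the frame of bin between -0.06 and 0.06 m and y of prop2_foot in the frame of bin between -0.126 and 0.126 m and z of prop3_foot in the frame of bin between 0 and 0.012 m and x of prop3_foot in the frame of bin between -0.06 and 0.06 m and y of prop3_foot in the frame of bin between -0.126 and 0.126 m and z of prop4_foot in the frame of bin between 0 and 0.012 m and x of prop4_foot in the frame of bin between -0.06 and 0.06 m and y of prop4_foot in the frame of bin between -0.126 and 0.126 m and horizontal distance between lid_handle and bin above 0.12 m), for 0.2 s.
2. the lid is on the bin (z of lid_handle in the frame of bin between 0.17 and 0.178 m and angle between lid_handle's own z axis and vertical below 0.04 rad and horizontal distance between lid_handle and bin below 0.01 m and angle between the y axis of lid_handle and the y axis of bin, either way round below 0.09 rad), for 0.2 s.
At the end, for the whole second after the job is handed in: Every prop present stands in the bin on its foot within 0.08 rad of upright, inner tube pushed in at least 41 mm and middle tube at least 50 mm; the lid is at rest, flat on the rim (handle 170 to 178 mm above the bench, tilt under 0.04 rad), within 10 mm of the bin's centre and 0.09 rad of square (all of step 2 and angle between each of prop1_foot, prop2_foot, prop3_foot, prop4_foot's own z axis and vertical below 0.08 rad and value of joint each of prop1_inner, prop2_inner, prop3_inner, prop4_inner above 0.041 m and value of joint each of prop1_middle, prop2_middle, prop3_middle, prop4_middle above 0.05 m and z of prop1_foot in the frame of bin between 0 and 0.012 m and x of prop1_foot in the frame of bin between -0.06 and 0.06 m and y of prop1_foot in the frame of bin between -0.126 and 0.126 m and z of prop2_foot in the frame of bin between 0 and 0.012 m and x of prop2_foot in the frame of bin between -0.06 and 0.06 m and y of prop2_foot in the frame of bin between -0.126 and 0.126 m and z of prop3_foot in the frame of bin between 0 and 0.012 m and x of prop3_foot in the frame of bin between -0.06 and 0.06 m and y of prop3_foot in the frame of bin between -0.126 and 0.126 m and z of prop4_foot in the frame of bin between 0 and 0.012 m and x of prop4_foot in the frame of bin between -0.06 and 0.06 m and y of prop4_foot in the frame of bin between -0.126 and 0.126 m and linear speed of lid below 0.02 m/s); the robot touches nothing.
It fails at once if a prop's middle tube is pushed in while its inner tube is still out ((value of joint prop1_middle above 0.02 m and value of joint prop1_inner below 0.035 m) or (value of joint prop2_middle above 0.02 m and value of joint prop2_inner below 0.035 m) or (value of joint prop3_middle above 0.02 m and value of joint prop3_inner below 0.035 m) or (value of joint prop4_middle above 0.02 m and value of joint prop4_inner below 0.035 m)).
It fails at once if a prop is lifted out of the bin (z of any of prop1_foot, prop2_foot, prop3_foot, prop4_foot in the frame of bin above 0.11 m).
It fails at once if the grease tin, the spanner or the pliers are pushed more than 5 cm away (distance of any of grease_tin, spanner_13, pliers from where it was at the start of the episode above 0.05 m).
Of prop1, prop2, prop3, prop4 only 3 to 4 are there at a start; the rules pass over those that are not, and their reading is None.
At some moment in a run one of lid may be knocked a few centimetres aside while the robot is not near it.
Once in a run the grip may slacken for a moment while it holds something.
It also fails if it takes over 208 s, if anything falls off the work surface, if the arm or the gripper's body presses on something with over 40 N, if the wrist force passes 120 N, or if a joint passes its speed limit or range.

## Working session

There is one attempt and no reset: what is moved stays moved. The work goes in short steps, Python scripts to look and compute and a tool call to move; the robot and the scene stay as the last step left them, time stands still between calls to the robot, and variables do not carry over. Pictures are saved under pics/ and viewed, at most 14 in all, crops included, and the job is handed in when it is done.

Besides the shell and the picture viewer there is one more tool, called after "Request:" as name([rows], argument=value, ...), one row to a line, values as JSON. play_rows: Moves the arm, as the interface text tells. Its arguments: {"type":"object","properties":{"targets":{"type":"array"},"jaw":{"type":"number"},"newtons":{"type":"number"}},"required":["targets"]}

```bash
ls; mkdir -p pics; cat > h.py <<'E'
import numpy as np, cv2
from plant import manip, eyes
def cal(n):
    c=eyes.get_calibration(n); return np.array(c["intrinsics"]),c["k1"],np.array(c["R"]),np.array(c["t"]).ravel()
def cloud(n,d,c=None):
    K,k1,R,t=c or cal(n); v,u=np.mgrid[:d.shape[0],:d.shape[1]]
    x=(u-K[0,2])/K[0,0]; y=(v-K[1,2])/K[1,1]; a,b=x.copy(),y.copy()
    for _ in range(6):
        f=1+k1*(a*a+b*b); a=x/f;b=y/f
    P=np.stack([a*d,b*d,d],-1); return (P-t)@R
E
python3 - <<'E'
from h import *
s=manip.sense(); print(s["clock"],s["tcp_pos"],s["eef_rot"],s["opening"])
for n in ("scene","side"):
    p,d=eyes.read_camera(n); cv2.imwrite(f"pics/{n}0.png",p); np.savez(f"{n}0.npz",p=p,d=d,P=cloud(n,d))
    for th in ["bin","lid","lid_handle","prop1_knob","prop2_knob","prop3_knob","prop4_knob","grease_tin","spanner_13","pliers"]:
        r=eyes.boxes_of(n,th); print(n,th,[(np.round(q["point"]).tolist(),round(q["p"],2)) for q in r[:4]])
E
```

```text
pics
0.0 [166.95542735 601.65281895 230.18742476] [-2.52264056e-04  1.34990011e-01  9.90846479e-01 -9.42773622e-04] 85.41166820061204
scene bin [([608.0, 80.0, 83.0], 0.69), ([562.0, 185.0, 161.0], 0.65)]
scene lid [([432.0, 430.0, 11.0], 0.86)]
scene lid_handle [([434.0, 425.0, 8.0], 0.6)]
scene prop1_knob [([541.0, -3.0, 199.0], 0.54)]
scene prop2_knob [([429.0, 429.0, 13.0], 0.65), ([538.0, 183.0, 195.0], 0.61)]
scene prop3_knob [([555.0, 120.0, 181.0], 0.36)]
scene prop4_knob []
scene grease_tin [([659.0, 335.0, 68.0], 0.75), ([542.0, -5.0, 197.0], 0.27)]
scene spanner_13 [([406.0, 147.0, 4.0], 0.72), ([572.0, -12.0, 149.0], 0.6), ([539.0, -2.0, 201.0], 0.49)]
scene pliers [([445.0, 641.0, 9.0], 0.89), ([553.0, 118.0, 182.0], 0.73), ([574.0, -14.0, 149.0], 0.52)]
side bin [([631.0, 72.0, 72.0], 0.85)]
side lid [([464.0, 442.0, 9.0], 0.86), ([554.0, -0.0, 192.0], 0.31), ([597.0, 195.0, 138.0], 0.16)]
side lid_handle [([464.0, 445.0, 12.0], 0.84), ([579.0, 196.0, 156.0], 0.28), ([454.0, 654.0, 15.0], 0.24)]
side prop1_knob [([596.0, 192.0, 134.0], 0.5)]
side prop2_knob [([452.0, 655.0, 15.0], 0.67), ([550.0, 189.0, 187.0], 0.49)]
side prop3_knob []
side prop4_knob []
side grease_tin [([670.0, 347.0, 72.0], 0.82)]
side spanner_13 [([406.0, 153.0, 10.0], 0.69), ([465.0, 445.0, 10.0], 0.17)]
side pliers [([450.0, 653.0, 14.0], 0.65)]
```

View pics/scene0.png

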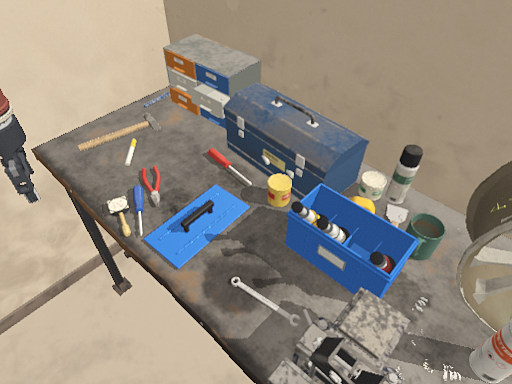

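View pics/side0.png

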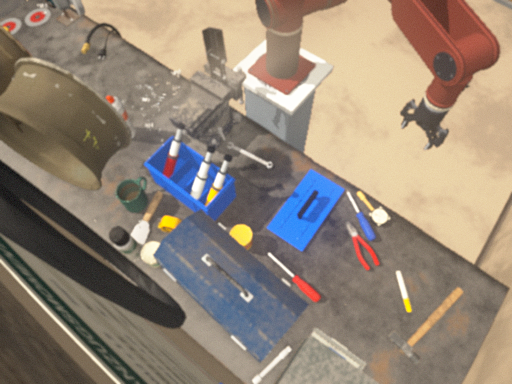

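The scene view shows the lid at about (197,225), the bin at (350,240), and three props: yellow at (300,208), white at (325,228) and red at (378,260). Green is absent. Next I fit the bin, the lid and the knobs.

```bash
cat > fit.py <<'E'
from h import *
def rect(X):
    (c,s,a)=cv2.minAreaRect(X[:,:2].astype(np.float32)); 
    if s[0]>s[1]: a-=90; s=s[::-1]
    return np.round(c,1),np.round(s,1),round(((a+90)%180)-90,2)  # a = yaw of y axis rel world y
def run(n,p,P):
    h=cv2.cvtColor(p,cv2.COLOR_BGR2HSV).astype(int); blue=(h[...,0]>98)&(h[...,0]<120)&(h[...,1]>160)
    x,y,z=P[...,0],P[...,1],P[...,2]
    m=blue&(z>125)&(z<145)&(x>450)&(x<760)&(y>-150)&(y<280); X=P[m]
    print(n,"rim",m.sum(),rect(X),np.median(X[:,2]), np.percentile(X[:,2],[5,95]))
    m=blue&(z<30)&(z>3)&(x>280)&(x<600)&(y>280)&(y<620); X=P[m]; print("lid",m.sum(),rect(X),np.median(X[:,2]))
    dark=(h[...,2]<70)
    m=dark&(z>25)&(z<70)&(x>350)&(x<550)&(y>350)&(y<520); X=P[m]; print("handle",m.sum(),rect(X) if len(X)>3 else 0,np.percentile(X[:,2],[50,95]) if len(X) else 0)
    m=(z>150)&(z<240)&(x>450)&(x<680)&(y>-120)&(y<260)
    k,l,st,c=cv2.connectedComponentsWithStats((m&dark).astype(np.uint8))
    for i in range(1,k):
        if st[i,4]>12: Q=P[l==i]; print("knob",st[i,4],np.round(c[i]),Q.mean(0).round(1),Q.min(0).round(),Q.max(0).round())
if __name__=="__main__":
    for n in("scene","side"):
        q=np.load(n+"0.npz"); run(n,q["p"],q["P"])
E
python3 fit.py
```

```text
scene rim 1408 (array([625. ,  93.1]), array([135.6, 268.5]), 1.26) 131.31149102836878 [125.76576378 137.04334592]
lid 3447 (array([449.1, 495.7]), array([252.1, 269.7]), -87.65) 11.534087844060506
handle 199 (array([448.9, 437.8]), array([ 20.1, 105. ]), -87.57) [51.61036741 54.76077188]
knob 96 [297. 207.] [536.8 187.2 198. ] [526. 176. 183.] [547. 200. 205.]
knob 106 [322. 223.] [542.4 123.3 191.4] [533. 112. 181.] [553. 136. 199.]
knob 130 [376. 258.] [538.3  -4.  198.5] [529. -15. 150.] [565.   8. 206.]
side rim 421 (array([631.8,  95.4]), array([133.8, 269.1]), 0.78) 130.95082051317831 [125.51027019 136.60319605]
lid 2801 (array([453.6, 440.8]), array([138.1, 269.5]), -87.42) 10.855227048671951
handle 0 0 0
knob 25 [211. 149.] [548.7 130.1 193. ] [540. 121. 186.] [556. 138. 197.]
knob 25 [228. 157.] [543.8 193.1 200.5] [534. 182. 194.] [551. 201. 207.]
```

Request:
play_rows([
  [[15,-30,20],[0,0,3]],
  [[35,-70,40],[0,0,5]],
  [[55,-110,60],[0,0,8]],
  [[75,-150,80],[0,0,11]],
  [[95,-180,100],[0,0,14]],
  [[110,-210,120],[0,0,16.5]],
  [[130,-245,140],[0,0,16.5]],
  [[150,-280,150],[0,0,16.5]],
  [[170,-315,150],[0,0,16.5]],
  [[190,-350,150],[0,0,16.5]],
  [[210,-380,150],[0,0,16.5]],
  [[225,-410,150],[0,0,16.5]],
], jaw=55)

```text
clock: 2.1
tcp_pos: [391.0, 194.2, 382.0]
eef_rot: [0.001, -0.009, 1.0, 0.0]
ft_force: [0.7, 0.0, -0.1]
opening: 55.0
finger_force: 0.0
```

Request:
play_rows([
  [[25,-30,0],[0,0,0]],
  [[50,-60,0],[0,0,0]],
  [[75,-90,0],[0,0,0]],
  [[95,-100,0],[0,0,0]],
  [[110,-105,0],[0,0,0]],
  [[110,-105,0],[0,0,0]],
  [[110,-105,0],[0,0,0]],
  [[110,-105,0],[0,0,0]],
])

```text
clock: 2.77
tcp_pos: [499.7, 91.3, 381.3]
eef_rot: [-0.0, -0.009, 1.0, 0.0]
ft_force: [-0.3, -0.4, -0.1]
opening: 55.0
finger_force: 0.0
```

```bash
cat >> h.py <<'E'
from scipy.spatial.transform import Rotation as Ro
def pose():
    s=manip.sense(); q=np.array(s["eef_rot"]); R=Ro.from_quat(q[[1,2,3,0]]); return np.array(s["tcp_pos"]),R
def goal(p,yaw,tilt):
    # tool down, y at yaw deg from world y, tilted by tilt deg (fingers pointing forward +x)
    G=Ro.from_euler('y',-tilt,degrees=True)*Ro.from_euler('z',yaw,degrees=True)*Ro.from_matrix(np.diag([-1,1,-1.]))
    p0,R0=pose(); print("shift",np.round(np.array(p)-p0,1),"turn",np.round((G*R0.inv()).as_rotvec(degrees=True),1))
E
python3 - <<'E'
from h import *; import fit
s=manip.sense(); print(s["clock"],s["tcp_pos"],s["joints"],s["opening"],s["ft_force"]); goal([0,0,0],1,0)
c=cal("wrist"); p,d=eyes.read_camera("wrist"); cv2.imwrite("pics/w1.png",p); P=cloud("wrist",d,c); np.savez("w1.npz",p=p,d=d,P=P)
fit.run("wrist",p,P)
E
```

```text
2.7667 [499.66999871  91.26160259 381.26994011] [ 2.51463419e-02 -1.17374584e-01  1.60132740e+00  2.08045656e-04
  1.65815991e+00 -1.56312649e+00] 54.954337630442964 [-0.27586775 -0.42779906 -0.06035641]
shift [-499.7  -91.3 -381.3] turn [-0. -0. -0.]
wrist rim 1818 (array([624.3,  95.2]), array([134.4, 267.1]), 1.27) 134.18859720219487 [126.12636706 136.48775969]
lid 11504 (array([452.1, 437.9]), array([134., 269.]), -87.29) 11.966839896519794
handle 2 0 [46.22368998 47.8594222 ]
knob 398 [161. 203.] [538.9  -0.8 199.2] [530. -13. 192.] [551.  10. 205.]
knob 374 [347. 204.] [536.9 188.9 198.4] [528. 177. 191.] [548. 201. 205.]
knob 25 [286. 199.] [535.6 127.7 186.9] [534. 120. 184.] [539. 135. 189.]
```

View pics/w1.png

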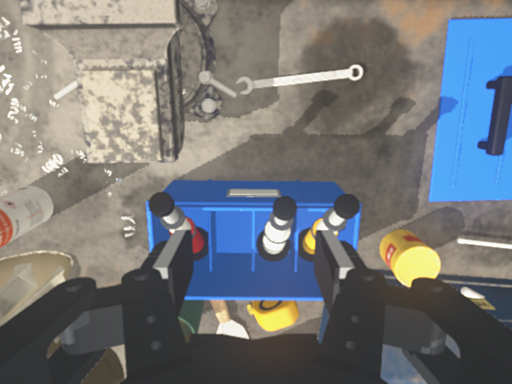

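```bash
python3 - <<'E'
from h import *
q=np.load("w1.npz"); P=q["P"]; 
for nm in("w1","scene0"):
    P=np.load(nm+".npz")["P"]; x,y,z=np.moveaxis(P,-1,0)
    m=(x>200)&(x<540)&(y>-250)&(y<60)&(z<420)&(z>20); 
    print(nm,m.sum(),np.percentile(P[m],[1,50,99],axis=0).round())
# lean fit: points on red prop lane above rim
P=q["P"];x,y,z=np.moveaxis(P,-1,0)
for yc in(-1.5,126.5,190):
    m=(abs(y-yc)<22)&(z>140)&(z<230)&(x>500)&(x<620); X=P[m]
    A=np.polyfit(X[:,2],X[:,0],1); B=np.polyfit(X[:,2],X[:,1],1); print(yc,m.sum(),np.degrees(np.arctan(A[0])),np.degrees(np.arctan(B[0])))
goal([507,-1.5,240],1,36)
E
```

```text
w1 22114 [[ 334. -132.   22.]
 [ 405.  -40.  139.]
 [ 532.   55.  407.]]
scene0 7881 [[ 253. -113.   22.]
 [ 386.  -51.  141.]
 [ 532.   23.  353.]]
-1.5 938 -34.42811774845547 -3.7454047344238033
126.5 769 -39.4669749048726 2.139386463486367
190 908 -36.14585540313181 3.1180807084037467
shift [   7.4  -93.  -141.5] turn [  0. -36.  -0.]
```

Request:
play_rows([
  [[0,-20,-5],[0,-6,0]],
  [[0,-40,-15],[0,-12,0]],
  [[0,-60,-30],[0,-18,0]],
  [[2,-80,-60],[0,-24,0]],
  [[5,-93,-90],[0,-30,0]],
  [[8,-93,-120],[0,-36,0]],
  [[12,-93,-146],[0,-36,0]],
  [[12,-93,-146],[0,-36,0]],
  [[12,-93,-146],[0,-36,0]],
  [[12,-93,-146],[0,-36,0]],
])

```text
clock: 3.65
tcp_pos: [514.1, -1.9, 239.5]
eef_rot: [0.311, -0.009, 0.95, -0.003]
ft_force: [0.4, -0.2, 0.9]
opening: 54.8
finger_force: 0.0
```

```bash
python3 - <<'E'
from h import *; import fit
c=cal("wrist"); p,d=eyes.read_camera("wrist"); cv2.imwrite("pics/w2.png",p); P=cloud("wrist",d,c); np.savez("w2.npz",p=p,d=d,P=P)
fit.run("wrist",p,P); goal([547,-1.5,187],1,36)
E
```

```text
wrist rim 8540 (array([626.9,  92. ]), array([139.1, 265.4]), 0.59) 130.97142069329942 [125.77042375 135.94489934]
lid 0 (array([0., 0.]), array([0., 0.]), 0.0) nan
handle 0 0 0
knob 1326 [451. 200.] [542.2 122.9 189.7] [533. 113. 177.] [553. 137. 198.]
knob 206 [254. 190.] [532.3  -0.7 192.1] [528. -14. 186.] [541.   9. 201.]
shift [ 32.4   0.6 -53.1] turn [ 0.1  0.3 -0.1]
  return _methods._mean(a, axis=axis, dtype=dtype,
  ret = ret.dtype.type(ret / rcount)
```

View pics/w2.png

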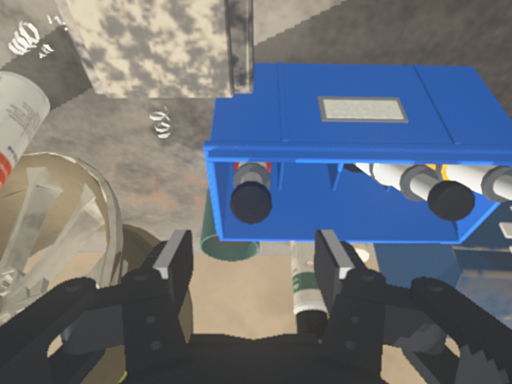

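Request:
play_rows([
  [[8,0,-14],[0,0,0]],
  [[17,0,-28],[0,0,0]],
  [[25,0,-41],[0,0,0]],
  [[33,0,-53],[0,0,0]],
  [[33,0,-53],[0,0,0]],
  [[33,0,-53],[0,0,0]],
])

```text
clock: 4.2
tcp_pos: [546.6, -1.9, 184.1]
eef_rot: [0.309, -0.009, 0.951, -0.003]
ft_force: [0.2, 0.5, 0.1]
opening: 55.5
finger_force: 0.0
```

Request:
play_rows([
  [[0,0,0],[0,0,0]],
  [[0,0,0],[0,0,0]],
  [[0,0,0],[0,0,0]],
  [[0,0,0],[0,0,0]],
  [[0,0,0],[0,0,0]],
  [[0,0,0],[0,0,0]],
  [[0,0,0],[0,0,0]],
  [[0,0,0],[0,0,0]],
], jaw=15, newtons=25)

```text
clock: 4.87
tcp_pos: [545.8, -2.3, 183.2]
eef_rot: [0.31, -0.008, 0.951, -0.003]
ft_force: [0.7, 0.4, 4.6]
opening: 24.5
finger_force: 25.3
```

Request:
play_rows([
  [[8,0,5],[0,3,0]],
  [[17,0,9],[0,6,0]],
  [[26,0,13],[0,9,0]],
  [[35,0,16.5],[0,12,0]],
  [[44.5,0,19],[0,15,0]],
  [[54,0,21.5],[0,18,0]],
  [[64.5,0,23],[0,21,0]],
  [[75,0,24],[0,24,0]],
  [[85,0,24.5],[0,27,0]],
  [[96,0,24.5],[0,30,0]],
  [[107,0,24],[0,33,0]],
  [[117,0,23],[0,36,0]],
])

```text
clock: 5.87
tcp_pos: [662.5, -2.2, 205.0]
eef_rot: [-0.002, -0.009, 1.0, -0.0]
ft_force: [-1.1, -0.5, 3.9]
opening: 25.0
finger_force: 25.3
```

```bash
python3 - <<'E'
from h import *
s=manip.sense(); print(s["clock"],s["tcp_pos"],s["ft_force"],s["opening"],s["finger_force"]);goal([0,0,0],1,0)
p,d=eyes.read_camera("scene"); P=cloud("scene",d)
q,e=eyes.read_camera("side")
cv2.imwrite("pics/s3.png",np.hstack([cv2.resize(p[150:330,250:450],(400,360)),cv2.resize(q[90:230,110:280],(400,360))]))
E
```

```text
5.8667 [662.52234124  -2.21086388 205.03730354] [-1.05865458 -0.52315207  3.88291661] 24.986776635833976 25.328248143196106
shift [-662.5    2.2 -205. ] turn [ 0.  -0.2  0. ]
```

View pics/s3.png

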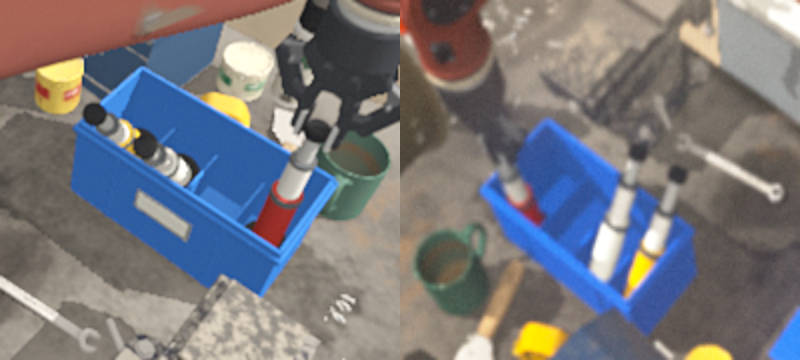

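Request:
play_rows([
  [[0,0,0],[0,0,0]],
  [[0,0,0],[0,0,0]],
  [[0,0,0],[0,0,0]],
  [[0,0,0],[0,0,0]],
  [[0,0,10],[0,0,0]],
  [[0,0,30],[0,0,0]],
  [[0,0,55],[0,0,0]],
  [[0,0,80],[0,0,0]],
  [[0,0,80],[0,0,0]],
  [[0,0,80],[0,0,0]],
], jaw=50)

```text
clock: 6.8
tcp_pos: [663.3, -2.2, 289.3]
eef_rot: [0.003, -0.009, 1.0, -0.0]
ft_force: [0.3, -0.1, -0.6]
opening: 49.9
finger_force: 0.0
```

```bash
python3 - <<'E'
from h import *; import fit
c=cal("wrist"); p,d=eyes.read_camera("wrist"); cv2.imwrite("pics/w4.png",p); P=cloud("wrist",d,c); np.savez("w4.npz",p=p,d=d,P=P)
x,y,z=np.moveaxis(P,-1,0); print(pose()[0])
m=(abs(y)<60)&(x>560)&(x<720)&(z>150)&(z<260); print(m.sum(), P[m].min(0),P[m].max(0)) 
q,e=eyes.read_camera("scene");Q=cloud("scene",e); x,y,z=np.moveaxis(Q,-1,0)
m=(abs(y)<25)&(x>620)&(x<700)&(z>150)&(z<240)&(q.max(-1)<80);print(m.sum(),Q[m].mean(0),Q[m].min(0),Q[m].max(0))
cv2.imwrite("pics/w4.png",np.hstack([cv2.resize(p,(448,336)),cv2.resize(q[150:300,300:450],(336,336))]))
E
```

```text
[662.36979387  -2.16311522 286.9368743 ]
1651 [646.37145658 -15.42034205 150.18980075] [672.23141202  12.35414762 220.31165102]
117 [655.63182019  -3.30275086 216.14986151] [647.3818791  -14.86685649 206.95785797] [670.74718595   8.52424118 220.04090732]
```

View pics/w4.png

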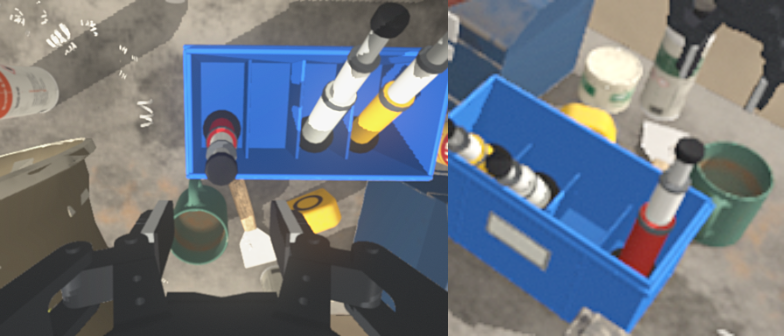

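Request:
play_rows([
  [[-3,0.5,0],[0,0,0]],
  [[-3,0.5,0],[0,0,0]],
  [[-3,0.5,0],[0,0,0]],
  [[-3,0.5,0],[0,0,0]],
  [[-3,0.5,0],[0,0,0]],
  [[-3,0.5,-15],[0,0,0]],
  [[-3,0.5,-30],[0,0,0]],
  [[-3,0.5,-45],[0,0,0]],
  [[-3,0.5,-58],[0,0,0]],
  [[-3,0.5,-63],[0,0,0]],
  [[-3,0.5,-68],[0,0,0]],
  [[-3,0.5,-73],[0,0,0]],
], jaw=0)

```text
clock: 7.9
tcp_pos: [659.8, -1.7, 213.2]
eef_rot: [0.001, -0.009, 1.0, -0.0]
ft_force: [-1.0, -0.4, 3.9]
opening: -0.0
finger_force: 1.8
```

Request:
play_rows([
  [[0,0,-4],[0,0,0]],
  [[0,0,-8],[0,0,0]],
  [[0,0,-12],[0,0,0]],
  [[0,0,-16],[0,0,0]],
  [[0,0,-20],[0,0,0]],
  [[0,0,-24],[0,0,0]],
  [[0,0,-28],[0,0,0]],
  [[0,0,-30],[0,0,0]],
])

```text
clock: 8.57
tcp_pos: [659.1, -1.6, 181.9]
eef_rot: [-0.0, -0.009, 1.0, 0.0]
ft_force: [-1.4, -0.3, 6.4]
opening: -0.3
finger_force: 3.7
```

Request:
play_rows([
  [[0,0,-5],[0,0,0]],
  [[0,0,-10],[0,0,0]],
  [[0,0,-15],[0,0,0]],
  [[0,0,-20],[0,0,0]],
  [[0,0,-25],[0,0,0]],
  [[0,0,-30],[0,0,0]],
  [[0,0,-34],[0,0,0]],
  [[0,0,-38],[0,0,0]],
  [[0,0,-42],[0,0,0]],
  [[0,0,-46],[0,0,0]],
  [[0,0,-48],[0,0,0]],
  [[0,0,-50],[0,0,0]],
])

```text
clock: 9.57
tcp_pos: [659.3, -1.6, 132.6]
eef_rot: [0.0, -0.009, 1.0, -0.0]
ft_force: [-2.4, 0.6, 6.5]
opening: 0.1
finger_force: 3.7
```

Request:
play_rows([
  [[0,0,-1],[0,0,0]],
  [[0,0,-2],[0,0,0]],
  [[0,0,-3],[0,0,0]],
  [[0,0,-3],[0,0,0]],
])

```text
clock: 9.9
tcp_pos: [660.1, -1.7, 131.3]
eef_rot: [0.001, -0.009, 1.0, -0.0]
ft_force: [-3.1, 0.8, 12.6]
opening: -0.6
finger_force: 6.1
```

Request:
play_rows([
  [[0,0,-0.7],[0,0,0]],
  [[0,0,-1.3],[0,0,0]],
  [[0,0,-1.3],[0,0,0]],
])

```text
clock: 10.15
tcp_pos: [660.7, -1.7, 131.3]
eef_rot: [0.002, -0.009, 1.0, -0.0]
ft_force: [-5.2, 0.2, 17.5]
opening: 0.1
finger_force: 8.4
```

Request:
play_rows([
  [[0,0,10],[0,0,0]],
  [[0,0,40],[0,0,0]],
  [[0,0,80],[0,0,0]],
  [[-20,10,115],[0,0,0]],
  [[-45,30,140],[0,-6,0]],
  [[-70,50,150],[0,-12,0]],
  [[-95,70,150],[0,-18,0]],
  [[-120,90,150],[0,-24,0]],
  [[-140,110,145],[0,-30,0]],
  [[-150,125,130],[0,-36,0]],
  [[-150,128,120],[0,-36,0]],
  [[-150,128,120],[0,-36,0]],
], jaw=0)

```text
clock: 11.15
tcp_pos: [504.9, 127.2, 242.0]
eef_rot: [0.305, -0.01, 0.952, -0.003]
ft_force: [0.5, 0.1, 0.1]
opening: 0.2
finger_force: 0.0
```

Request:
play_rows([
  [[0,0,0],[0,0,0]],
  [[0,0,0],[0,0,0]],
  [[0,0,0],[0,0,0]],
  [[0,0,0],[0,0,0]],
], jaw=46)

```text
clock: 11.48
tcp_pos: [511.2, 125.8, 250.1]
eef_rot: [0.31, -0.007, 0.951, -0.003]
ft_force: [-0.4, -0.2, 1.1]
opening: 45.9
finger_force: 0.0
```

```bash
python3 - <<'E'
from h import *; import fit
c=cal("wrist"); p,d=eyes.read_camera("wrist"); P=cloud("wrist",d,c); np.savez("w5.npz",p=p,d=d,P=P)
print(pose()[0], manip.sense()["opening"]);fit.run("wrist",p,P)
q,e=eyes.read_camera("scene");Q=cloud("scene",e);fit.run("scene",q,Q)
cv2.imwrite("pics/w5.png",np.hstack([cv2.resize(p,(448,336)),cv2.resize(q[150:300,300:450],(336,336))]))
goal([0,0,0],1,36)
E
```

```text
[510.81062999 125.79444985 249.55650666] 46.15626476880793
wrist rim 7319 (array([624.8,  93.7]), array([134.7, 266.5]), 0.32) 130.15140283661918 [125.68140832 135.7094031 ]
lid 257 (array([563.1, 380.1]), array([27.1, 66.6]), -60.62) 11.388342425444929
handle 0 0 0
knob 42 [356. 174.] [529.5 190.6 188.9] [527. 185. 184.] [533. 197. 193.]
knob 13 [371. 187.] [533.5 199.4 195.6] [532. 199. 193.] [536. 200. 198.]
scene rim 1267 (array([624.7,  89.8]), array([135.9, 261.6]), 1.37) 131.37545692050122 [125.80031353 137.07865043]
lid 0 (array([0., 0.]), array([0., 0.]), 0.0) nan
handle 0 0 0
knob 41 [321. 226.] [537.8 122.1 187.7] [534. 112. 181.] [541. 134. 192.]
shift [-510.4 -125.8 -249. ] turn [-0.   0.   0.1]
  return _methods._mean(a, axis=axis, dtype=dtype,
  ret = ret.dtype.type(ret / rcount)
```

View pics/w5.png

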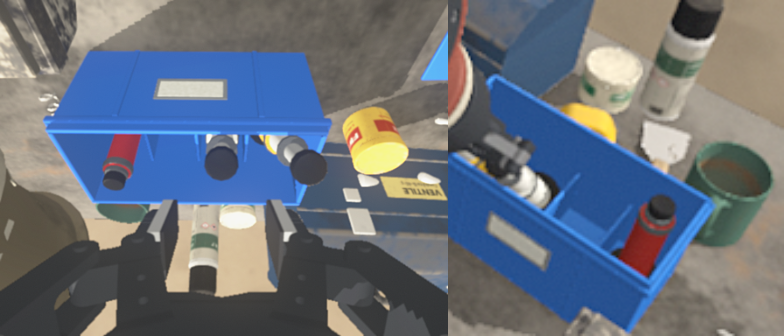

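```bash
python3 - <<'E'
from h import *
P=np.load("w5.npz")["P"]
for (u,v) in[(252,186),(352,190)]:
    X=P[v-22:v+22,u-20:u+20].reshape(-1,3); m=(X[:,2]>160); X=X[m]; print(len(X),np.median(X,0).round(1),np.percentile(X,2,axis=0).round(1),np.percentile(X,98,axis=0).round(1))
P=np.load("w2.npz")["P"];X=P[180:225,232:272].reshape(-1,3);X=X[X[:,2]>160];print("red",np.median(X,0).round(1),np.percentile(X,2,axis=0).round(1),np.percentile(X,98,axis=0).round(1))
goal([549,125,178],1,36)
E
```

```text
1226 [541.2 126.2 190.6] [533.3 114.7 178.4] [551.2 137.3 197.5]
1455 [536.8 187.6 196.9] [527.9 177.6 164.7] [553.9 199.2 204.5]
red [536.8  -2.4 197.8] [529.3 -13.3 182.3] [548.7   8.7 205.2]
shift [ 38.6  -0.8 -71. ] turn [-0.   0.   0.1]
```

Request:
play_rows([
  [[8,0,-15],[0,0,0]],
  [[16,0,-30],[0,0,0]],
  [[24,0,-45],[0,0,0]],
  [[32,0,-60],[0,0,0]],
  [[40,0,-72],[0,0,0]],
  [[40,0,-72],[0,0,0]],
  [[40,0,-72],[0,0,0]],
])

```text
clock: 12.17
tcp_pos: [549.1, 125.9, 175.2]
eef_rot: [0.308, -0.008, 0.951, -0.003]
ft_force: [-0.4, 0.4, -0.0]
opening: 46.0
finger_force: 0.0
```

Request:
play_rows([
  [[0,0,0],[0,0,0]],
  [[0,0,0],[0,0,0]],
  [[0,0,0],[0,0,0]],
  [[0,0,0],[0,0,0]],
  [[0,0,0],[0,0,0]],
  [[0,0,0],[0,0,0]],
  [[0,0,0],[0,0,0]],
  [[0,0,0],[0,0,0]],
], jaw=15, newtons=25)

```text
clock: 12.83
tcp_pos: [549.6, 126.5, 176.7]
eef_rot: [0.31, -0.008, 0.951, -0.003]
ft_force: [-1.2, 0.1, 3.1]
opening: 24.4
finger_force: 26.0
```

Request:
play_rows([
  [[7.5,0,4],[0,3,0]],
  [[15,0,8],[0,6,0]],
  [[23,0,12],[0,9,0]],
  [[32,0,15],[0,12,0]],
  [[40.5,0,17],[0,15,0]],
  [[49.5,0,19.5],[0,18,0]],
  [[59,0,21],[0,21,0]],
  [[68,0,22],[0,24,0]],
  [[78,0,22],[0,27,0]],
  [[87.5,0,22],[0,30,0]],
  [[97.5,0,21],[0,33,0]],
  [[108,0,20],[0,36,0]],
])

```text
clock: 13.83
tcp_pos: [658.1, 126.4, 196.5]
eef_rot: [-0.001, -0.009, 1.0, 0.0]
ft_force: [-0.4, -0.6, 4.0]
opening: 24.9
finger_force: 26.0
```

Request:
play_rows([
  [[0,0,0],[0,0,0]],
  [[0,0,0],[0,0,0]],
  [[0,0,0],[0,0,0]],
  [[0,0,0],[0,0,0]],
  [[0,0,10],[0,0,0]],
  [[0,0,30],[0,0,0]],
  [[0,0,55],[0,0,0]],
  [[0,0,80],[0,0,0]],
  [[0,0,80],[0,0,0]],
  [[0,0,80],[0,0,0]],
], jaw=46)

```text
clock: 14.67
tcp_pos: [658.1, 126.6, 280.0]
eef_rot: [0.003, -0.009, 1.0, 0.0]
ft_force: [-0.9, -0.6, -1.2]
opening: 45.9
finger_force: 0.0
```

```bash
cat > kn.py <<'E'
from h import *; import sys
yc=float(sys.argv[1]); print(pose()[0])
c=cal("wrist"); p,d=eyes.read_camera("wrist"); P=cloud("wrist",d,c); np.savez("last.npz",p=p,P=P)
q,e=eyes.read_camera("scene"); Q=cloud("scene",e); r,f=eyes.read_camera("side"); S=cloud("side",f)
for n,I,X in(("wrist",p,P),("scene",q,Q),("side",r,S)):
    x,y,z=np.moveaxis(X,-1,0)
    m=(abs(y-yc)<28)&(x>590)&(x<720)&(z>110)&(z<260)&(I.max(-1)<85); k=X[m]
    if len(k)>3: print(n,len(k),np.median(k,0).round(1),np.percentile(k,2,axis=0).round(1),np.percentile(k,98,axis=0).round(1))
cv2.imwrite(sys.argv[2],np.hstack([cv2.resize(p,(448,336)),cv2.resize(q[150:300,270:420],(336,336))]))
E
python3 kn.py 126 pics/w6.png
```

```text
[658.09192787 126.64867864 280.04376253]
wrist 1026 [656.7 127.4 211.1] [647.1 117.5 202.4] [668.6 138.  212.6]
scene 97 [654.1 124.7 210. ] [646.4 113.8 199.1] [668.9 136.3 212.6]
side 43 [662.7 132.2 210.2] [651.9 119.4 202.9] [670.5 139.6 214. ]
```

View pics/w6.png

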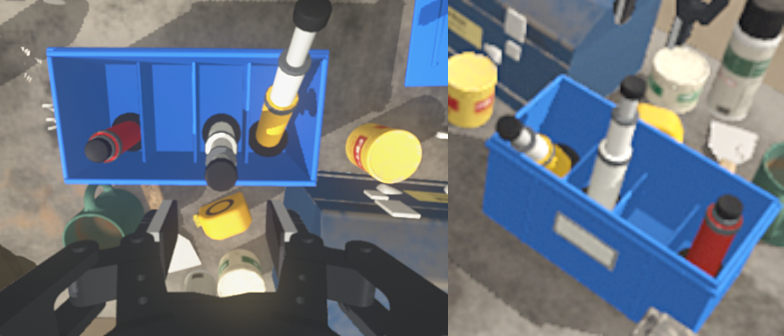

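Request:
play_rows([
  [[0,1,0],[0,0,0]],
  [[0,1,0],[0,0,0]],
  [[0,1,0],[0,0,0]],
  [[0,1,0],[0,0,0]],
  [[0,1,-15],[0,0,0]],
  [[0,1,-30],[0,0,0]],
  [[0,1,-45],[0,0,0]],
  [[0,1,-58],[0,0,0]],
  [[0,1,-65],[0,0,0]],
  [[0,1,-70],[0,0,0]],
  [[0,1,-74],[0,0,0]],
  [[0,1,-78],[0,0,0]],
], jaw=0)

```text
clock: 15.82
tcp_pos: [657.8, 127.4, 199.0]
eef_rot: [0.001, -0.009, 1.0, 0.0]
ft_force: [-0.9, -1.0, 3.3]
opening: 0.1
finger_force: 1.8
```

Request:
play_rows([
  [[0,0,-4],[0,0,0]],
  [[0,0,-8],[0,0,0]],
  [[0,0,-12],[0,0,0]],
  [[0,0,-16],[0,0,0]],
  [[0,0,-20],[0,0,0]],
  [[0,0,-21],[0,0,0]],
])

```text
clock: 16.32
tcp_pos: [657.2, 127.4, 176.9]
eef_rot: [0.0, -0.009, 1.0, -0.0]
ft_force: [-1.4, 0.1, 7.1]
opening: -0.1
finger_force: 3.6
```

Request:
play_rows([
  [[0,0,-5],[0,0,0]],
  [[0,0,-10],[0,0,0]],
  [[0,0,-15],[0,0,0]],
  [[0,0,-20],[0,0,0]],
  [[0,0,-25],[0,0,0]],
  [[0,0,-30],[0,0,0]],
  [[0,0,-34],[0,0,0]],
  [[0,0,-38],[0,0,0]],
  [[0,0,-42],[0,0,0]],
  [[0,0,-44],[0,0,0]],
  [[0,0,-46],[0,0,0]],
  [[0,0,-47],[0,0,0]],
])

```text
clock: 17.32
tcp_pos: [657.6, 127.4, 131.1]
eef_rot: [0.0, -0.009, 1.0, 0.0]
ft_force: [-3.1, -0.3, 13.0]
opening: 0.0
finger_force: 6.4
```

Request:
play_rows([
  [[0,0,-1],[0,0,0]],
  [[0,0,-2],[0,0,0]],
  [[0,0,-2],[0,0,0]],
])

```text
clock: 17.57
tcp_pos: [658.7, 127.6, 131.2]
eef_rot: [0.002, -0.009, 1.0, 0.0]
ft_force: [-4.8, -0.6, 16.0]
opening: -0.2
finger_force: 8.2
```

Request:
play_rows([
  [[0,0,10],[0,0,0]],
  [[0,0,40],[0,0,0]],
  [[0,0,80],[0,0,0]],
  [[-20,5,115],[0,0,0]],
  [[-45,15,140],[0,-6,0]],
  [[-70,25,150],[0,-12,0]],
  [[-95,35,150],[0,-18,0]],
  [[-120,45,150],[0,-24,0]],
  [[-140,55,140],[0,-30,0]],
  [[-150,61,130],[0,-36,0]],
  [[-150,61,120],[0,-36,0]],
  [[-150,61,120],[0,-36,0]],
], jaw=0)

```text
clock: 18.57
tcp_pos: [503.4, 188.3, 242.9]
eef_rot: [0.306, -0.01, 0.952, -0.003]
ft_force: [0.2, 0.3, 0.6]
opening: -0.1
finger_force: 0.0
```

Request:
play_rows([
  [[0,0,0],[0,0,0]],
  [[0,0,0],[0,0,0]],
  [[0,0,0],[0,0,0]],
  [[0,0,0],[0,0,0]],
  [[0,0,0],[0,0,0]],
], jaw=46)

```text
clock: 18.98
tcp_pos: [508.5, 188.1, 249.1]
eef_rot: [0.309, -0.008, 0.951, -0.003]
ft_force: [-0.5, -0.0, 0.2]
opening: 46.1
finger_force: 0.0
```

```bash
python3 kn.py 127 pics/w7.png; python3 - <<'E'
from h import *
q=np.load("last.npz"); P=q["P"]; x,y,z=np.moveaxis(P,-1,0)
m=(q["p"].max(-1)<85)&(z>150)&(z<215)&(x>515)&(x<570)&(abs(y-188)<25); X=P[m]
v,u=np.nonzero(m);print(len(X),u.mean(),v.mean(),np.median(X,0).round(1),np.percentile(X,2,axis=0).round(1),np.percentile(X,98,axis=0).round(1))
goal([546.5,189,183.5],1,36)
E
```

```text
[508.51268349 188.13157011 249.07536289]
wrist 391 [650.9 128.7 129. ] [646.4 117.6 118.2] [665.5 138.9 131.2]
scene 101 [653.  125.5 128.9] [644.9 113.7 114.6] [667.8 136.5 131.7]
side 35 [662.2 132.2 128.5] [654.1 120.7 120.7] [671.  138.6 132.2]
1180 254.82542372881355 192.93813559322035 [535.2 189.8 197.2] [528.  179.3 185.8] [544.7 200.5 204.1]
shift [ 38.8   0.8 -64.7] turn [-0. -0.  0.]
```

View pics/w7.png

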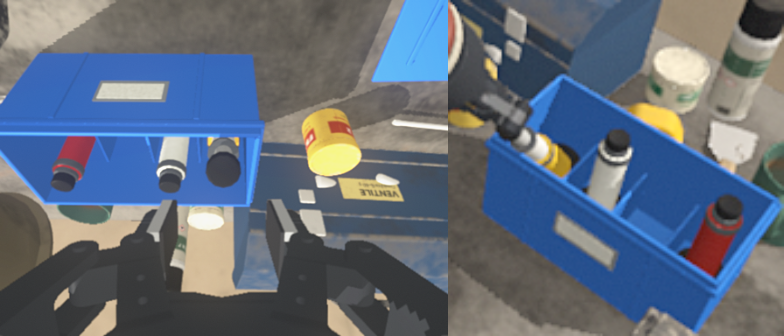

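Red and white now stand collapsed, and the yellow knob at (222,165) sits between the fingers. Next I grip it.

Request:
play_rows([
  [[8,1,-14],[0,0,0]],
  [[16,1,-28],[0,0,0]],
  [[24,1,-42],[0,0,0]],
  [[32,1,-54],[0,0,0]],
  [[38.5,1,-65],[0,0,0]],
  [[38.5,1,-65],[0,0,0]],
  [[38.5,1,-65],[0,0,0]],
])

```text
clock: 19.72
tcp_pos: [545.3, 189.1, 182.1]
eef_rot: [0.308, -0.008, 0.951, -0.003]
ft_force: [-0.1, 0.8, -1.0]
opening: 45.9
finger_force: 0.0
```

Request:
play_rows([
  [[0,0,0],[0,0,0]],
  [[0,0,0],[0,0,0]],
  [[0,0,0],[0,0,0]],
  [[0,0,0],[0,0,0]],
  [[0,0,0],[0,0,0]],
  [[0,0,0],[0,0,0]],
  [[0,0,0],[0,0,0]],
  [[0,0,0],[0,0,0]],
], jaw=15, newtons=25)

```text
clock: 20.38
tcp_pos: [546.0, 189.6, 183.6]
eef_rot: [0.31, -0.008, 0.951, -0.002]
ft_force: [-1.7, 0.9, 3.2]
opening: 24.5
finger_force: 25.9
```

Request:
play_rows([
  [[7.5,0,4.5],[0,3,0]],
  [[16,0,8.5],[0,6,0]],
  [[24.5,0,12.5],[0,9,0]],
  [[33,0,15.5],[0,12,0]],
  [[42,0,18],[0,15,0]],
  [[51.5,0,20.5],[0,18,0]],
  [[61,0,22],[0,21,0]],
  [[71,0,23],[0,24,0]],
  [[81,0,23.5],[0,27,0]],
  [[91,0,23.5],[0,30,0]],
  [[101,0,22.5],[0,33,0]],
  [[111,0,21.5],[0,36,0]],
])

```text
clock: 21.38
tcp_pos: [657.7, 189.3, 205.0]
eef_rot: [-0.001, -0.009, 1.0, 0.0]
ft_force: [0.7, -0.1, 2.9]
opening: 24.7
finger_force: 25.8
```

Request:
play_rows([
  [[0,0,0],[0,0,0]],
  [[0,0,0],[0,0,0]],
  [[0,0,0],[0,0,0]],
  [[0,0,0],[0,0,0]],
  [[0,0,10],[0,0,0]],
  [[0,0,30],[0,0,0]],
  [[0,0,55],[0,0,0]],
  [[0,0,80],[0,0,0]],
  [[0,0,80],[0,0,0]],
  [[0,0,80],[0,0,0]],
], jaw=46)

```text
clock: 22.22
tcp_pos: [657.5, 189.8, 288.6]
eef_rot: [0.003, -0.009, 1.0, 0.0]
ft_force: [-0.7, 0.2, -1.0]
opening: 46.1
finger_force: 0.0
```

```bash
python3 kn.py 190 pics/w8.png
```

```text
[657.51881028 189.81487777 288.58785159]
wrist 970 [656.  190.6 221. ] [646.5 180.8 212.6] [668.1 201.2 222.4]
scene 84 [652.2 187.4 219.8] [645.  176.7 195. ] [666.8 199.  222.2]
side 39 [661.7 194.1 219.5] [652.5 183.5 215.7] [671.2 201.5 222.4]
```

Yellow is upright with its knob at about (657,190.5) and its top at 221.5.

Request:
play_rows([
  [[0,1,0],[0,0,0]],
  [[0,1,0],[0,0,0]],
  [[0,1,0],[0,0,0]],
  [[0,1,0],[0,0,0]],
  [[0,1,-15],[0,0,0]],
  [[0,1,-30],[0,0,0]],
  [[0,1,-45],[0,0,0]],
  [[0,1,-58],[0,0,0]],
  [[0,1,-65],[0,0,0]],
  [[0,1,-70],[0,0,0]],
  [[0,1,-74],[0,0,0]],
  [[0,1,-78],[0,0,0]],
], jaw=0)

```text
clock: 23.37
tcp_pos: [657.3, 190.5, 207.5]
eef_rot: [0.001, -0.009, 1.0, 0.0]
ft_force: [-1.6, -0.0, 4.2]
opening: 0.1
finger_force: 1.8
```

Request:
play_rows([
  [[0,0,-4],[0,0,0]],
  [[0,0,-8],[0,0,0]],
  [[0,0,-12],[0,0,0]],
  [[0,0,-16],[0,0,0]],
  [[0,0,-20],[0,0,0]],
  [[0,0,-24],[0,0,0]],
  [[0,0,-28],[0,0,0]],
  [[0,0,-30],[0,0,0]],
])

```text
clock: 24.03
tcp_pos: [656.8, 190.4, 176.5]
eef_rot: [0.0, -0.009, 1.0, 0.0]
ft_force: [-1.9, -0.0, 7.7]
opening: 0.1
finger_force: 3.7
```

Request:
play_rows([
  [[0,0,-5],[0,0,0]],
  [[0,0,-10],[0,0,0]],
  [[0,0,-15],[0,0,0]],
  [[0,0,-20],[0,0,0]],
  [[0,0,-25],[0,0,0]],
  [[0,0,-30],[0,0,0]],
  [[0,0,-34],[0,0,0]],
  [[0,0,-38],[0,0,0]],
  [[0,0,-42],[0,0,0]],
  [[0,0,-44],[0,0,0]],
  [[0,0,-46],[0,0,0]],
  [[0,0,-47],[0,0,0]],
])

```text
clock: 25.03
tcp_pos: [657.3, 190.5, 131.0]
eef_rot: [0.001, -0.009, 1.0, 0.0]
ft_force: [-4.2, -0.6, 15.1]
opening: -0.0
finger_force: 7.9
```

Request:
play_rows([
  [[0,0,-1],[0,0,0]],
  [[0,0,-2],[0,0,0]],
  [[0,0,-2],[0,0,0]],
])

```text
clock: 25.28
tcp_pos: [658.3, 190.7, 131.2]
eef_rot: [0.002, -0.009, 1.0, 0.0]
ft_force: [-5.2, -0.9, 17.7]
opening: -0.2
finger_force: 8.9
```

Request:
play_rows([
  [[0,0,10],[0,0,0]],
  [[0,0,40],[0,0,0]],
  [[0,0,80],[0,0,0]],
  [[-20,10,120],[0,0,0]],
  [[-40,40,150],[0,0,0]],
  [[-65,75,170],[0,0,0]],
  [[-90,110,170],[0,0,0]],
  [[-120,140,170],[0,0,0]],
  [[-150,165,170],[0,0,0]],
  [[-180,190,170],[0,0,0]],
  [[-205,200,170],[0,0,0]],
  [[-205,200,170],[0,0,0]],
], jaw=0)

```text
clock: 26.28
tcp_pos: [446.2, 393.9, 296.9]
eef_rot: [-0.002, -0.012, 1.0, 0.001]
ft_force: [0.4, -0.6, 0.2]
opening: -0.3
finger_force: 0.0
```

Request:
play_rows([
  [[0,0,0],[0,0,0]],
  [[0,0,0],[0,0,0]],
  [[0,0,0],[0,0,0]],
  [[0,0,0],[0,0,0]],
  [[0,0,0],[0,0,0]],
], jaw=50)

```text
clock: 26.7
tcp_pos: [452.8, 389.5, 297.1]
eef_rot: [-0.0, -0.008, 1.0, -0.0]
ft_force: [-0.1, -0.3, 0.0]
opening: 50.2
finger_force: 0.0
```

```bash
for y in -1 127 190; do python3 kn.py $y pics/w9.png; done; python3 - <<'E' 2>/dev/null
from h import *; import fit
q=np.load("last.npz"); fit.run("wrist",q["p"],q["P"])
for n in("scene","side"):
    p,d=eyes.read_camera(n); fit.run(n,p,cloud(n,d))
print(manip.sense()["joints"])
E
```

```text
[452.78070701 389.51537108 297.13707805]
scene 123 [653.2  -2.  130.1] [647.3 -13.9 113.5] [668.    8.8 133.6]
side 39 [662.4   3.2 128.7] [653.6  -7.8 116.1] [672.   10.3 132.7]
[452.34595377 389.85222626 297.30249891]
scene 98 [654.1 125.5 129.1] [645.6 113.7 115.1] [667.9 136.6 132.4]
side 36 [662.  132.3 128. ] [654.1 121.7 117.8] [670.1 139.1 132.8]
[451.96359675 390.18717782 297.46454424]
wrist 82 [649.1 186.2 129.8] [645.8 180.  121. ] [657.9 191.7 131.4]
scene 86 [653.5 188.5 129.2] [644.8 177.  115.7] [668.4 200.5 132.8]
side 38 [662.2 194.7 128.7] [653.9 183.  122.6] [670.3 202.7 133.6]
wrist rim 1270 (array([625.4, 178.6]), array([101.9, 137.2]), -89.41) 129.7556788729323 [125.73994658 136.03843843]
lid 19392 (array([451.9, 441. ]), array([137. , 268.2]), -87.44) 11.856562853950884
handle 0 0 0
scene rim 1476 (array([624.9,  93. ]), array([136.3, 268.6]), 1.03) 131.33330779616995 [125.94674057 136.9453213 ]
lid 3436 (array([448.6, 495.7]), array([249.8, 269.2]), -87.37) 11.52887157306969
handle 187 (array([448.2, 436.7]), array([ 18.1, 104.2]), -87.68) [51.63707383 55.24502177]
side rim 564 (array([629.3,  96.1]), array([138.2, 268.3]), 0.45) 131.32309373829816 [125.6510258  137.40820782]
lid 2803 (array([454.2, 440.8]), array([138.5, 270.1]), -87.08) 10.915070377306646
handle 0 0 0
[ 5.80708487e-01  1.18772264e-01  1.51795875e+00  1.13942145e-05
  1.50477592e+00 -1.00737915e+00]
```

View pics/w9.png

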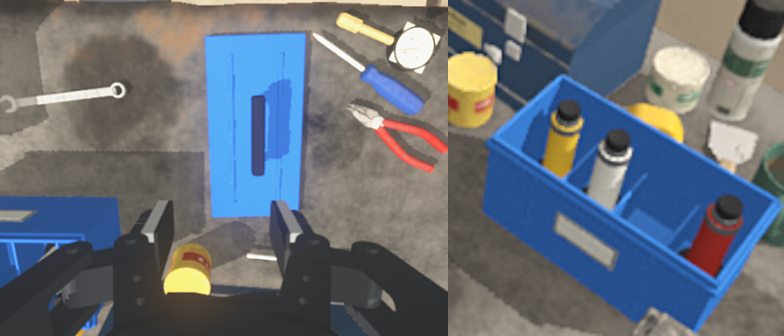

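```bash
python3 - <<'E'
from h import *; from fit import rect
q=np.load("last.npz"); p,P=q["p"],q["P"]; x,y,z=np.moveaxis(P,-1,0)
m=(z>30)&(z<70)&(x>370)&(x<530)&(y>405)&(y<475)
X=P[m]; print("handle",m.sum(),rect(X[X[:,2]>45]) if m.sum() else 0,np.percentile(X[:,2],[10,50,95]).round(1))
for n in("w1","w2","w4","w5"):
    q=np.load(n+".npz"); p,P=q["p"],q["P"]; h=cv2.cvtColor(p,cv2.COLOR_BGR2HSV).astype(int); x,y,z=np.moveaxis(P,-1,0)
    blue=(h[...,0]>98)&(h[...,0]<120)&(h[...,1]>150)
    m=blue&(z>133.5)&(z<140)&(x>540)&(x<720)&(y>-60)&(y<250); X=P[m]
    near=X[(X[:,0]<585)&(X[:,1]>-20)&(X[:,1]<210)]; far=X[(X[:,0]>665)&(X[:,1]>-20)&(X[:,1]<210)]
    for nm,E in(("near",near),("far",far)):
        if len(E)>30: a=np.polyfit(E[:,1]-94.5,E[:,0],1); print(n,nm,len(E),a[1].round(1),np.degrees(-a[0]).round(2))
    mid=X[(X[:,0]>580)&(X[:,0]<670)]
    for nm,E in(("right",mid[mid[:,1]<0]),("left",mid[mid[:,1]>180])):
        if len(E)>20: a=np.polyfit(E[:,0]-626,E[:,1],1); print(n,nm,len(E),a[1].round(1),np.degrees(a[0]).round(2))
E
```

```text
handle 1483 (array([451.5, 441.1]), array([ 18. , 108.2]), -87.55) [50.4 53.4 54.9]
w1 near 490 564.7 0.39
w1 far 399 689.2 0.68
w1 right 114 -34.0 -0.84
w1 left 108 221.8 0.99
w2 near 1525 564.1 0.41
w2 far 643 688.9 0.34
w2 right 328 -33.9 0.5
w2 left 222 221.6 -0.1
w4 near 1356 565.3 0.36
w4 far 1118 689.8 0.37
w4 right 591 -33.9 0.47
w4 left 450 221.2 1.11
w5 near 1413 564.1 0.47
w5 far 442 688.3 0.54
w5 right 281 -33.1 0.55
w5 left 114 221.8 1.11
```

Request:
play_rows([
  [[0,20,-20],[0,0,1.4]],
  [[-0.5,40,-45],[0,0,1.4]],
  [[-0.5,51,-75],[0,0,1.4]],
  [[-0.5,51,-105],[0,0,1.4]],
  [[-0.5,51,-135],[0,0,1.4]],
  [[-0.5,51,-165],[0,0,1.4]],
  [[-0.5,51,-190],[0,0,1.4]],
  [[-0.5,51,-210],[0,0,1.4]],
  [[-0.5,51,-210],[0,0,1.4]],
  [[-0.5,51,-210],[0,0,1.4]],
])

```text
clock: 28.08
tcp_pos: [450.4, 440.8, 86.3]
eef_rot: [-0.001, -0.021, 1.0, -0.001]
ft_force: [-0.4, 0.7, 0.6]
opening: 50.2
finger_force: 0.0
```

```bash
python3 - <<'E' 2>/dev/null
from h import *; import fit
c=cal("wrist"); p,d=eyes.read_camera("wrist"); P=cloud("wrist",d,c); x,y,z=np.moveaxis(P,-1,0)
m=(z>46)&(z<60)&(x>370)&(x<530)&(y>405)&(y<475); print(m.sum(),fit.rect(P[m]) if m.sum()>3 else 0)
for n in("scene","side"):
    q,d=eyes.read_camera(n); fit.run(n,q,cloud(n,d))
cv2.imwrite("pics/w10.png",p); goal([451.5,441,30],2.45,0)
E
```

```text
5715 (array([452. , 440.7]), array([ 18.1, 109.6]), -87.44)
scene rim 1462 (array([624.4,  93. ]), array([137.7, 268.6]), 1.62) 131.30334201592729 [125.77064676 137.02756043]
lid 3254 (array([448.6, 493.8]), array([248.3, 269.2]), -87.38) 11.553037105354381
handle 161 (array([449.2, 436.3]), array([ 16.7, 105. ]), -88.21) [50.87468929 54.46939524]
side rim 564 (array([629.8,  96.5]), array([137.5, 266.2]), 0.56) 131.73693883502008 [125.5764101 136.7127978]
lid 2152 (array([454.9, 440.7]), array([137.9, 268.5]), -87.46) 10.825763352112638
handle 0 0 0
shift [ -1.   -1.4 -59.9] turn [-0.1  0.2  0.1]
```

View pics/w10.png

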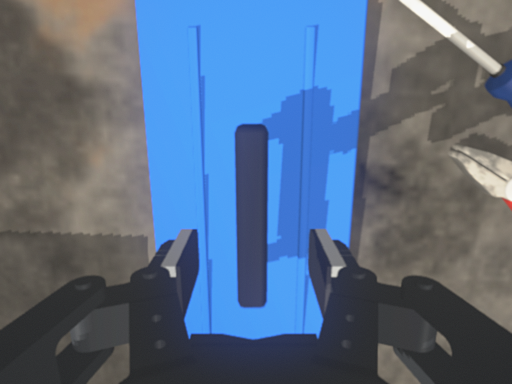

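Request:
play_rows([
  [[0,-0.5,-15],[0,0,0]],
  [[0,-0.5,-30],[0,0,0]],
  [[0,-0.5,-42],[0,0,0]],
  [[0,-0.5,-52],[0,0,0]],
  [[0,-0.5,-57],[0,0,0]],
  [[0,-0.5,-57],[0,0,0]],
  [[0,-0.5,-57],[0,0,0]],
])

```text
clock: 28.82
tcp_pos: [451.4, 441.0, 30.7]
eef_rot: [0.0, -0.021, 1.0, 0.0]
ft_force: [0.2, -0.4, -0.3]
opening: 49.4
finger_force: 0.0
```

Request:
play_rows([
  [[0,0,0],[0,0,0]],
  [[0,0,0],[0,0,0]],
  [[0,0,0],[0,0,0]],
  [[0,0,0],[0,0,0]],
  [[0,0,0],[0,0,0]],
  [[0,0,0],[0,0,0]],
  [[0,0,0],[0,0,0]],
  [[0,0,0],[0,0,0]],
], jaw=5, newtons=70)

```text
clock: 29.48
tcp_pos: [451.9, 441.3, 31.6]
eef_rot: [0.001, -0.021, 1.0, 0.0]
ft_force: [-0.1, -0.7, 5.9]
opening: 16.5
finger_force: 70.7
```

Request:
play_rows([
  [[0,0,8],[0,0,0]],
  [[0,0,22],[0,0,0]],
  [[0,0,42],[0,0,0]],
  [[0,0,66],[0,0,0]],
  [[0,0,92],[0,0,0]],
  [[0,0,118],[0,0,0]],
  [[0,0,144],[0,0,0]],
  [[0,0,170],[0,0,0]],
  [[0,0,194],[0,0,0]],
  [[0,0,214],[0,0,0]],
  [[0,0,225],[0,0,0]],
  [[0,0,230],[0,0,0]],
])

```text
clock: 30.48
tcp_pos: [451.8, 441.4, 263.4]
eef_rot: [0.001, -0.021, 1.0, 0.001]
ft_force: [0.5, -0.6, -2.4]
opening: 16.5
finger_force: 69.6
```

Request:
play_rows([
  [[0,-8,0],[0,0,-3]],
  [[0,-20,0],[0,0,-7]],
  [[0,-36,0],[0,0,-11]],
  [[0,-54,0],[0,0,-15]],
  [[0,-74,0],[0,0,-19]],
  [[0,-94,0],[0,0,-23]],
  [[0,-114,0],[0,0,-27]],
  [[0,-134,0],[0,0,-31]],
  [[0,-152,0],[0,0,-35]],
  [[0,-166,0],[0,0,-39]],
  [[0,-176,0],[0,0,-43]],
  [[0,-180,0],[0,0,-46]],
])

```text
clock: 31.48
tcp_pos: [450.4, 259.2, 259.0]
eef_rot: [-0.001, 0.374, 0.928, -0.001]
ft_force: [-0.7, 0.8, -2.7]
opening: 16.8
finger_force: 69.6
```

Request:
play_rows([
  [[0,0,0],[0,0,-4]],
  [[0,0,0],[0,0,-8]],
  [[0,0,0],[0,0,-12]],
  [[0,0,0],[0,0,-16]],
  [[0,0,0],[0,0,-20]],
  [[0,0,0],[0,0,-24]],
  [[0,0,0],[0,0,-28]],
  [[0,0,0],[0,0,-32]],
  [[0,0,0],[0,0,-36]],
  [[0,0,0],[0,0,-40]],
  [[0,0,0],[0,0,-44]],
  [[0,0,0],[0,0,-46]],
])

```text
clock: 32.48
tcp_pos: [450.3, 260.5, 258.9]
eef_rot: [-0.001, 0.706, 0.708, -0.001]
ft_force: [-0.1, 0.4, -2.1]
opening: 16.6
finger_force: 69.6
```

Request:
play_rows([
  [[4,-6,0],[0,0,0]],
  [[12,-18,0],[0,0,0]],
  [[26,-32,0],[0,0,0]],
  [[42,-48,0],[0,0,0]],
  [[60,-66,0],[0,0,0]],
  [[80,-84,0],[0,0,0]],
  [[100,-102,0],[0,0,0]],
  [[120,-120,0],[0,0,0]],
  [[140,-138,0],[0,0,0]],
  [[158,-152,0],[0,0,0]],
  [[170,-162,0],[0,0,0]],
  [[174,-166,0],[0,0,0]],
])

```text
clock: 33.48
tcp_pos: [626.3, 92.3, 258.9]
eef_rot: [-0.0, 0.705, 0.709, -0.001]
ft_force: [-1.2, 1.1, -2.9]
opening: 16.8
finger_force: 69.6
```

```bash
python3 - <<'E' 2>/dev/null
from h import *; import fit
s=manip.sense(); print(s["clock"],s["joints"],s["opening"],s["finger_force"],s["ft_force"]); print(pose()[0]); goal([626.8,93.9,200],-89.55+0,0)
c=cal("wrist"); p,d=eyes.read_camera("wrist"); P=cloud("wrist",d,c)
for n,q,Q in(("wrist",p,P),)+tuple((n,)+(lambda a:(a[0],cloud(n,a[1])))(eyes.read_camera(n)) for n in("scene","side")):
    h=cv2.cvtColor(q,cv2.COLOR_BGR2HSV).astype(int); z=Q[...,2]
    m=(h[...,0]>98)&(h[...,0]<120)&(h[...,1]>150)&(z>215)&(z<275)&(Q[...,0]>520)&(Q[...,0]<760)&(Q[...,1]>-80)&(Q[...,1]<280)
    X=Q[m]; A=np.linalg.lstsq(np.c_[X[:,:2]-[626,94],np.ones(len(X))],X[:,2],rcond=None)[0]
    print(n,m.sum(),fit.rect(X) if m.sum()>3 else 0,A.round(3))
    if n=="scene": cv2.imwrite("pics/s11.png",np.hstack([cv2.resize(p,(400,300)),cv2.resize(q,(400,300))]))
E
```

```text
33.4833 [ 2.22857848e-02  2.24556248e-01  1.46984086e+00 -8.52739804e-04
  1.44887282e+00  1.65880368e-02] 16.825166481843862 69.62144136428833 [-1.21069832  1.10180642 -2.85970976]
[626.25276937  92.29568177 258.94239508]
shift [  0.5   1.6 -58.9] turn [ 0.1 -0.1  0.1]
wrist 67100 (array([625.6, 114.1]), array([138.2, 174. ]), 0.29) [-2.00000e-03 -1.00000e-03  2.39461e+02]
scene 5432 (array([623.9,  91. ]), array([138.5, 267.6]), 0.66) [-3.00000e-03 -1.00000e-03  2.39116e+02]
side 2762 (array([625.4,  93.8]), array([139.4, 270.7]), -0.07) [-3.00000e-03  1.00000e-03  2.38756e+02]
```

View pics/s11.png

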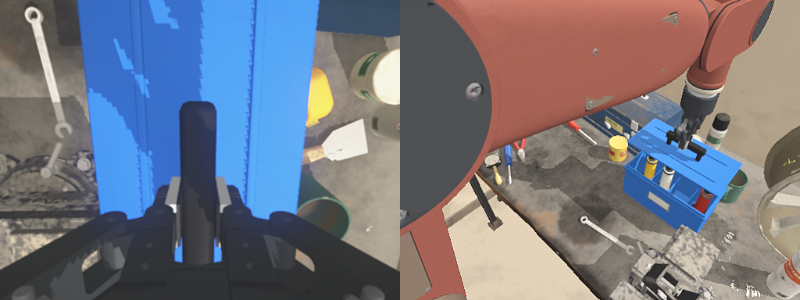

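Request:
play_rows([
  [[1,2,-4],[0,0,0]],
  [[1,2,-12],[0,0,0]],
  [[1,2,-22],[0,0,0]],
  [[1,2,-34],[0,0,0]],
  [[1,2,-46],[0,0,0]],
  [[1,2,-58],[0,0,0]],
  [[1,2,-68],[0,0,0]],
  [[1,2,-76],[0,0,0]],
  [[1,2,-81],[0,0,0]],
  [[1,2,-84],[0,0,0]],
  [[1,2,-84],[0,0,0]],
  [[1,2,-84],[0,0,0]],
])

```text
clock: 34.63
tcp_pos: [626.5, 96.9, 176.9]
eef_rot: [0.0, 0.705, 0.709, 0.0]
ft_force: [0.1, 0.4, -2.7]
opening: 16.6
finger_force: 69.7
```

```bash
cat > lid.py <<'E'
from h import *; import fit,sys
s=manip.sense(); print(s["clock"],s["tcp_pos"],s["opening"],s["finger_force"],s["ft_force"])
z0,z1=float(sys.argv[1]),float(sys.argv[2])
for n in("wrist","scene","side"):
    c=cal(n); q,d=eyes.read_camera(n); Q=cloud(n,d,c); h=cv2.cvtColor(q,cv2.COLOR_BGR2HSV).astype(int); z=Q[...,2]
    b=(h[...,0]>98)&(h[...,0]<120)&(h[...,1]>150)&(Q[...,0]>530)&(Q[...,0]<730)&(Q[...,1]>-80)&(Q[...,1]<270)
    m=b&(z>z0)&(z<z1); X=Q[m]
    if m.sum()>20: print(n,m.sum(),fit.rect(X),np.linalg.lstsq(np.c_[X[:,:2]-[626,94],np.ones(len(X))],X[:,2],rcond=None)[0].round(3))
    if n=="scene":
        cv2.imwrite(sys.argv[3],cv2.resize(q[100:260,240:440],(800,600)))
E
python3 lid.py 148 165 pics/s12.png
```

```text
34.6333 [626.53704618  96.85525154 176.86502927] 16.555573311894396 69.68193411827087 [ 0.12499291  0.35678858 -2.70823089]
wrist 67429 (array([625.9, 118.9]), array([137.6, 173.7]), 0.4) [-0.00000e+00  1.00000e-03  1.57355e+02]
scene 4902 (array([625.5,  95.6]), array([139.5, 268.8]), 0.75) [-0.00000e+00 -4.00000e-03  1.57362e+02]
side 2447 (array([635.2,  97.3]), array([153.4, 269.9]), -0.13) [ -0.     -0.    156.727]
```

Request:
play_rows([
  [[0.5,-2,0],[0,0,0]],
  [[0.5,-2,-3],[0,0,0]],
  [[0.5,-2,-6],[0,0,0]],
  [[0.5,-2,-8],[0,0,0]],
  [[0.5,-2,-10],[0,0,0]],
  [[0.5,-2,-12],[0,0,0]],
  [[0.5,-2,-13],[0,0,0]],
  [[0.5,-2,-13],[0,0,0]],
])

```text
clock: 35.45
tcp_pos: [626.5, 94.9, 163.0]
eef_rot: [-0.0, 0.705, 0.709, -0.0]
ft_force: [0.7, -0.4, -2.8]
opening: 16.5
finger_force: 69.7
```

```bash
python3 lid.py 134 160 pics/s13.png
```

```text
35.45 [626.4985828   94.88228142 163.02164735] 16.472622069542545 69.67974185943604 [ 0.66147321 -0.35513899 -2.84786937]
wrist 67412 (array([625.7, 117. ]), array([137.6, 173.8]), 0.41) [-2.00000e-03  0.00000e+00  1.43475e+02]
scene 4881 (array([624.8,  93.3]), array([139., 268.]), 0.85) [-0.00000e+00 -5.00000e-03  1.43424e+02]
side 2403 (array([628.4,  94.9]), array([138.1, 272.3]), 1.09) [-0.00000e+00  1.00000e-03  1.42755e+02]
```

Request:
play_rows([
  [[0,0,-1],[0,0,0]],
  [[0,0,-2],[0,0,0]],
  [[0,0,-2.5],[0,0,0]],
  [[0,0,-2.5],[0,0,0]],
])

```text
clock: 35.93
tcp_pos: [626.6, 94.9, 160.8]
eef_rot: [-0.0, 0.705, 0.709, -0.0]
ft_force: [0.0, 0.2, -2.6]
opening: 16.4
finger_force: 69.7
```

Request:
play_rows([
  [[0,0,0],[0,0,0]],
  [[0,0,0],[0,0,0]],
  [[0,0,0],[0,0,0]],
  [[0,0,0],[0,0,0]],
  [[0,0,0],[0,0,0]],
], jaw=45)

```text
clock: 36.35
tcp_pos: [627.0, 94.9, 161.4]
eef_rot: [0.0, 0.705, 0.709, 0.0]
ft_force: [-0.6, 0.6, 0.6]
opening: 45.3
finger_force: 0.0
```

Request:
play_rows([
  [[0,0,6],[0,0,0]],
  [[0,0,20],[0,0,0]],
  [[0,0,40],[0,0,0]],
  [[0,0,65],[0,0,0]],
  [[0,0,90],[0,0,0]],
  [[-20,0,110],[0,0,0]],
  [[-45,0,120],[0,0,0]],
  [[-60,0,120],[0,0,0]],
  [[-60,0,120],[0,0,0]],
  [[-60,0,120],[0,0,0]],
])

```text
clock: 37.18
tcp_pos: [567.0, 95.0, 282.7]
eef_rot: [0.001, 0.705, 0.71, 0.001]
ft_force: [0.3, -0.4, 0.4]
opening: 45.0
finger_force: 0.0
```

```bash
python3 lid.py 132 150 pics/s14.png
```

```text
37.1833 [567.0167816   94.95766828 282.74348348] 45.01900024492676 0.0 [ 0.26099318 -0.35868344  0.42565255]
wrist 39730 (array([625.8,  95.2]), array([137.7, 269.1]), 0.34) [-0.0000e+00 -1.0000e-03  1.4102e+02]
scene 4986 (array([625.2,  93.3]), array([141. , 268.9]), 0.23) [-1.00000e-03 -6.00000e-03  1.40803e+02]
side 3027 (array([627.1,  94.9]), array([139.1, 271.6]), 0.66) [-1.00000e-03 -0.00000e+00  1.39967e+02]
```

View pics/s14.png

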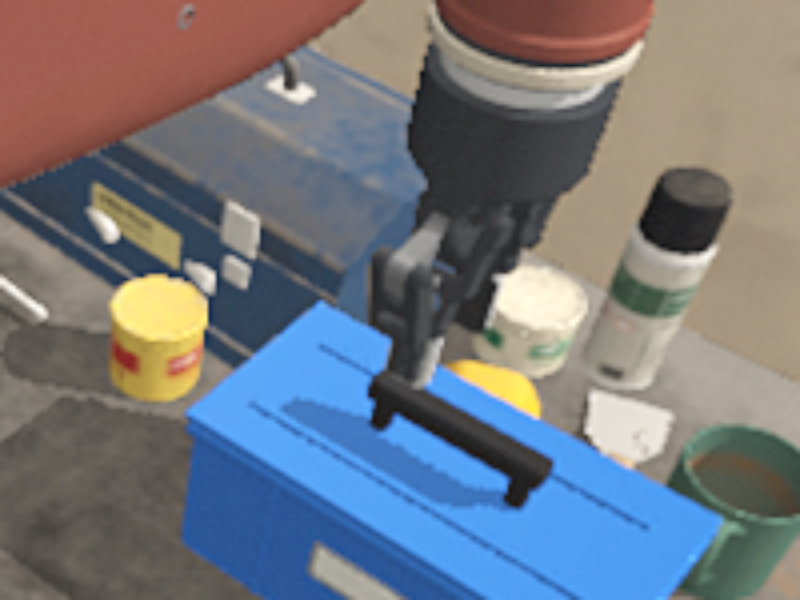

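The lid sits flat: its top is at 141 mm, it is level, and its centre is within about 2 mm of the bin's. The gripper is clear of it.

```bash
python3 -c "
from plant import manip
print(manip.job_done())"
```

```text
the job is handed in; nothing more can be done
None
```

The job is handed in: the red, white and yellow props (green was absent) stand upright and collapsed in the bin, and the lid sits flat and square on the rim; no verdict came back from the judge.

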